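Tongs: hold a washed tomato over the drip tray

ROBOT

A 7-joint arm with a two-finger parallel gripper is mounted at the origin on a cart in front of the work surface, level with it; the furniture and walls round the work are solid. World frame = base frame: x ahead of the robot, y to its left, z up, the work surface at z = 0. Lengths are in m, angles in rad, forces in N, time in s.
With the tool pointing down it reaches from about 0.4 to 0.85 m from the base axis. Payload 4.5 kg.
Tool frame: the origin (TCP) lies where the fingers leave the gripper's body, on its centre line; the fingertips stand 64 mm ahead of it and the grasp point (between the pads) lies 45 mm ahead of it; z points along the fingers, y is the line along which they close (so a half turn about z gives the same grasp; the last joint's range is limited). The gripper opens to 88 mm and grips with 3 to 60 N. Pads are 18 mm wide; open, the fingers measure 123 mm over their backs; the gripper's body (75 mm by 187 mm) begins 45 mm behind the grasp point.
Start: joints at [1.315, 0.689, -0.195, 1.565, 0.157, 0.902, -0.215], TCP at [0.179, -0.599, 0.303] pointing down, gripper open.
Joint ranges: [-3.01, 3.01], [-0.46, 2.08], [-1.47, 1.51], [0.13, 2.56], [-1, 4.14], [0.04, 2.09], [-2.66, 2.66]. Speed limits (rad/s): [2.57, 2.57, 3.14, 3.14, 3.14, 3.14, 3.14].

INTERFACE

Orientations are given as a unit quaternion [x, y, z, w].
In Python, from plant import r gives the robot as it stands.
- The arm moves only by the tool play_rows, never from a script. Its arguments are lists of equal length, an entry for each row: "translation": the shift along the tool's x, y, z in m, a list of three; "delta_rot": the turn, a rotation vector about the tool's x, y, z in degrees, a list of three; "grip": the opening, from -1 (shut) to 1 (fully open). In form: {"translation": [[x, y, z], ...], "delta_rot": [[rx, ry, rz], ...], "grip": [grip, ...]}. A call has 1 to 20 rows; each row shifts and turns the commanded pose from where the row before left it, along the tool's axes as they then stand; what a row does not reach is not made up. A row lasts 1/8 s, in which the tool goes at most 62.5 mm and 10.7 degrees, less where a joint would pass 70% of its speed; a pose out of reach is approached as far as the arm can. A call with a gripper value outside its range is refused whole. The fingers move at their own pace and stop on an object; "squeeze" is the grip in N (left out, the last holds). Time passes only in rows, so rows that do not move let the fingers close. It gives the time, the measured TCP pose, the force, the opening and the grip force at its end, in the units of the state.
- r.get_state(): the state, without advancing time (a new reading comes with each control period).
- r.snapshot(name): name is "scene" or "top" or "wrist"; returns the picture (480x640x3 uint8, blue, green, red); there is no depth.
- r.get_calibration(name): a dict with "intrinsics" (3x3 intrinsics, pixels), "k1" (the pictures are not rectified: a ray, as slopes to the right and down, at radius r is drawn at 1 + k1 r^2 times it, then the intrinsics apply), "eye" and "rotation" of the camera in the world. Camera axes: x right, y up, looking along -z (the intrinsics and any distortion apply to the point x, -y, -z); pixel columns grow to the right and rows downward; lengths in m; the calibration is good to about 2 mm. A picture is of the moment at which its call begins: read the wrist's pose just before it. get_calibration takes no time and is no camera call; for the wrist camera it gives the pose at the moment of the call.
- r.finish_job(): hands the job in; it is judged then, once.
Trained networks look in the newest picture that a camera, given by its name, has taken for a name from the list of things; names that differ only in an ending like _2 or _b are one class to them, and where a whole thing is asked for, a point or a joint stands for the part that bears it (a point fixed in the world has none). Each returns a list of dicts, best first, with "confidence" (0 to 1); they miss things now and then, are a little off and sometimes report something else, mostly with a low value. They report only what shows in the picture. A call takes as long as a camera call. They do not tell look-alikes from the thing itself.
- r.look_for(camera, target): "point" ([x, y, z] in m, in world coordinates, good to about 4 mm: the middle of the surface that is visible of it).
- r.silhouettes(camera, target): "pixels" (480x640 bool, what is visible of it).
The state is a dict: "clock": time; "q": joint angles; "qd": joint speeds; "joint_torque": joint torques, N m; "tool_pos": TCP position; "eef_rot": TCP orientation; "contact_force": force on the tool from outside, world axes, zero at the start; "moment": the same for the moment, N m; "opening": opening from 0.0 (shut) to 1.0 (fully open); "finger_force": force on a finger pad.
Only numpy, scipy, OpenCV 4.12 (cv2) and the standard library are available. Lean on these libraries where they do the work, as an engineer would, in place of code of your own. Each camera call takes 0.05 s, during which the arm holds its last target. There are 200 camera calls.

TASK

First slide the white drip tray along the worktop, without lifting it, until it stands flat against the right-hand short side of the steel pan and in line with it. Then take the tongs and with them lift the tomato out of that pan - it is washed and ready to eat, so the gripper itself must not touch it - and hold it in the tongs over the middle of the drip tray, its underside about 10 cm above the worktop, to drip off. Finish while still holding it there, tray still against the pan; leave the onion, the salt and pepper shakers and the yellow bottle where they are.

Things in the scene. Friction and masses are not known exactly. Their poses are not given: they have to be found in the camera images.
- tongs: Spring kitchen tongs, steel with dark teal sleeves, 0.12 kg, 288 mm long, 103 mm over the open jaws, 30 mm high, lying on their side in front of the pan, jaws to the robot's left. Origin on the midline between the arms, at the middle of the sleeves, level with the underside; +x along the midline to the jaws. Hinge pin at x = -125 mm, ring ends at -165, jaw tips at +123. Balance near x = 0.
- tongs_grip (a point): where to take the tongs, from above, a finger outside each sleeve: on the midline at x = 0, 13 mm above their underside. Sleeves: x -46 to +46 mm, z 1 to 25 mm, 65 mm over their outer faces when open. A spring pushes each arm out with about 7 N here (9 N when closed on the tomato): squeezed to 57 mm the tongs are held with the jaws still open.
- tongs_left (a joint): closing angle (rad) of the left arm; the right goes evenly with it. 0 = open, jaws 95 mm apart in their cups (83 mm at the front lips, 73 at the rear), sleeves 65 mm; about 0.085 = closed on the tomato, sleeves parallel and 44 mm over their faces (use 20 to 40 N); stop at 0.16. 1 mm less over the sleeves is 1.76 mm less at the jaws.
- tongs_jaws (a point): the point midway between the two jaws, at x = +95 mm of the tongs and 15 mm above their underside; the jaws are cupped steel plates 56 mm long (along x), 30 mm high and 3 mm thick.
- tomato: The tomato in the pan, red with a green stalk, 59 mm in diameter, 68 mm high with the stalk, 0.09 kg, standing on the pan's floor 4 mm above the worktop; origin at the centre of its underside; it is widest about 32 mm above that.
- tomato_mid (a point): the middle of that tomato, 32 mm above its underside on its axis.
- pan: Shallow steel pan with perforated floor, fixed; outside 150 mm along its x, 240 mm along its y, 22 mm high, walls and floor 4 mm. Origin at the centre of its underside, x away from the robot, y to the left. The tomato and the onion stand in it on the midline at y = +55 and y = -55 mm, in either order. Its right-hand short side is the outer face at y = -120 mm.
- pan_side (a point): middle of the pan's right-hand outer face (the face at y = -120 mm), 11 mm up.
- drip_tray: Empty white plastic drip tray, loose, 0.3 kg, 150 x 150 mm outside, 20 mm high, walls and floor 4 mm; standing on the worktop to the right of the pan. Origin at the centre of its underside, its y toward the pan, z up. Can be pushed by the outer wall.
- tray_side (a point): middle of the tray's left outer face, the one that is to meet the pan (y = +75 mm of the tray), 10 mm up.
- onion: The purple onion in the pan, 67 mm wide, 71 mm high; origin at the centre of its underside. Leave it.
- salt_mill: salt shaker, 44 mm wide, 90 mm high, left of the pan; leave it.
- pepper_mill: pepper shaker, 44 mm wide, 90 mm high, left of the pan; leave it.
- mustard: yellow squeeze bottle, 70x86 mm, 192 mm high, at the back behind the pan; leave it.
Things that resemble listed ones, but are neither listed nor needed, are in the scene too. Leave any blue or orange look-alike of the tomato alone.

How it is judged:
On the way, in this order (a step that is already met when the one before it is completed fails the run):
1. the drip tray stands on the worktop flat against the pan's right-hand side and in line with it (y of tray_side in the frame of pan above -0.134 m and x of tray_side in the frame of pan between -0.035 and 0.035 m and angle between the x axis of drip_tray and the x axis of pan, either way round below 0.15 rad and height (world z) of drip_tray below 0.006 m), for 0.2 s.
2. the tomato is lifted clear of the pan in the tongs, the tongs in the gripper (contact force between tongs and tomato above 0.8 N and contact force between the fingers and tongs above 2 N and height (world z) of tomato above 0.04 m), for 0.3 s.
At the end, for the whole second after the job is handed in: Tray on the worktop, face within 14 mm of the pan's, 35 mm of its middle, 0.15 rad square; tomato held by the tongs alone (over 0.8 N), tongs by the gripper (over 2 N), tomato at rest, underside 70 to 160 mm up, within 40 mm of the tray's centre; tongs and tomato clear of tray and pan (all of step 1 and contact force between tongs and tomato above 0.8 N and contact force between the fingers and tongs above 2 N and height (world z) of tomato between 0.07 and 0.16 m and horizontal distance between tomato_mid and drip_tray below 0.04 m and contact force between each of tomato, tongs and drip_tray below 0.1 N and contact force between the fingers and tomato below 0.1 N and contact force between tongs and pan below 0.1 N and linear speed of tomato below 0.03 m/s); the arm keeps its last pose, push and grip.
It fails at once if the gripper touches the tomato (contact force between the fingers and tomato above 0.3 N).
It fails at once if the drip tray is lifted off the worktop (height (world z) of drip_tray above 0.015 m).
It fails at once if the onion, a shaker or the yellow bottle is moved by more than 25 mm (distance of any of onion, salt_mill, pepper_mill, mustard from where it was at the start of the episode above 0.025 m).
It also fails if it takes over 69 s, if anything falls off the work surface, if the arm or the gripper's body presses on something with over 40 N, if the wrist force passes 120 N, or if a joint passes its speed limit or range.

## Working session

There is one attempt and no reset: what is moved stays moved. The work goes in short steps, Python scripts to look and compute and a tool call to move; the robot and the scene stay as the last step left them, time stands still between calls to the robot, and variables do not carry over. Pictures are saved under pics/ and viewed, at most 10 in all, crops included, and the job is handed in when it is done.

Besides the shell and the picture viewer there is one more tool, called after "Call:" by a JSON object that holds its "op" and its "data". play_rows: Moves the arm, as the interface text tells. Its arguments: {"type":"object","properties":{"translation":{"type":"array","items":{"type":"array","items":{"type":"number"}}},"delta_rot":{"type":"array","items":{"type":"array","items":{"type":"number"}}},"grip":{"type":"array","items":{"type":"number"}},"squeeze":{"type":"number"}},"required":["translation","delta_rot","grip"]}

```bash
ls; mkdir -p pics; cat > h.py <<'E'
import numpy as np, cv2
from scipy.spatial.transform import Rotation as R
from plant import r
def pix2plane(cal,uv,z):
    K=np.array(cal["intrinsics"]);k1=cal["k1"];uv=np.atleast_2d(np.array(uv,float))
    d=np.c_[(uv[:,0]-K[0,2])/K[0,0],(uv[:,1]-K[1,2])/K[1,1]]
    u=d.copy()
    for _ in range(30): u=d/(1+k1*(u**2).sum(1,keepdims=True))
    ray=np.c_[u[:,0],-u[:,1],-np.ones(len(u))]@rotm(cal).T
    e=np.array(cal["eye"]);t=(z-e[2])/ray[:,2]
    return e+t[:,None]*ray
def rotm(cal):
    A=np.array(cal["rotation"]);return A if A.shape==(3,3) else R.from_quat(A).as_matrix()
E
python3 - <<'E'
from h import *
s=r.get_state();print(s)
for c in ["scene","top"]:
    im=r.snapshot(c);cv2.imwrite(f"pics/{c}0.png",im);print(c,r.get_calibration(c))
    for t in ["tongs","tomato","pan","drip_tray","onion","salt_mill","pepper_mill","mustard"]:
        print(t,[(np.round(d["point"],3),round(d["confidence"],2)) for d in r.look_for(c,t)])
print(r.get_state()["clock"])
E
```

```text
pics
{'clock': 0.0, 'q': array([ 1.31480017,  0.68995211, -0.19450058,  1.56632333,  0.15734855,
        0.90247473, -0.21512893]), 'qd': array([-2.70242179e-04,  1.00548101e-03, -1.40753720e-03,  1.71291918e-03,
       -1.93631706e-04, -2.44771858e-05,  3.87443727e-04]), 'joint_torque': array([-1.15158963e-05, -5.27562010e+01, -1.26708191e+00, -1.53428060e+01,
       -5.26829716e-02,  6.52748131e-03,  1.34708043e-04]), 'tool_pos': array([ 0.17840202, -0.59847834,  0.30193499]), 'eef_rot': array([ 9.89514994e-01,  1.44427491e-01, -2.12343520e-04, -8.55258507e-04]), 'contact_force': array([-0.26285034, -0.84642566,  0.21000269]), 'moment': array([-0.01588773, -0.03949626, -0.05067819]), 'finger_force': 0.0, 'opening': 0.9997851754451353}
scene {'intrinsics': array([[615.7714003 ,   0.        , 307.77847752],
       [  0.        , 615.7714003 , 232.48846795],
       [  0.        ,   0.        ,   1.        ]]), 'k1': -0.16568373900596958, 'eye': array([-0.41637106,  0.67540131,  0.58614676]), 'rotation': array([-0.26646777,  0.46954096,  0.73796981, -0.40487871])}
tongs [(array([0.424,
[... 783 characters left out ...]
4, 1.49075898]), 'rotation': array([ 0.02350907, -0.01341636, -0.70255653,  0.71111296])}
tongs [(array([0.4  , 0.079, 0.024]), 0.89)]
tomato [(array([0.317, 0.126, 0.046]), 0.77), (array([ 0.349, -0.139,  0.047]), 0.76), (array([0.328, 0.214, 0.045]), 0.62), (array([0.622, 0.21 , 0.052]), 0.55)]
pan [(array([0.613, 0.167, 0.001]), 0.72)]
drip_tray [(array([ 0.533, -0.209,  0.004]), 0.6)]
onion [(array([0.617, 0.105, 0.054]), 0.72), (array([0.619, 0.215, 0.055]), 0.2)]
salt_mill [(array([0.687, 0.393, 0.072]), 0.79), (array([0.617, 0.103, 0.058]), 0.16)]
pepper_mill [(array([0.695, 0.339, 0.075]), 0.58)]
mustard [(array([0.759, 0.035, 0.135]), 0.76), (array([0.616, 0.105, 0.054]), 0.37)]
0.9
```

View both.

View pics/top0.png

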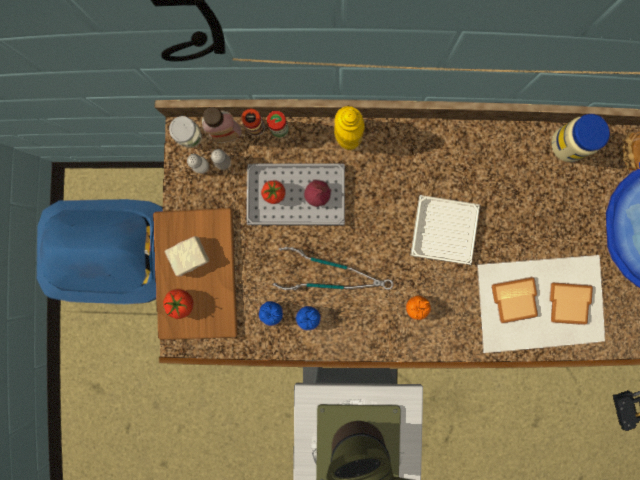

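View pics/scene0.png

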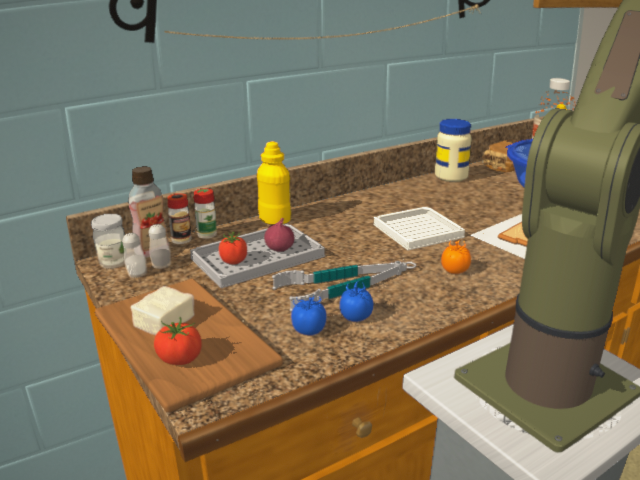

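The top picture shows the pan at (296,194) with the red tomato on its left (273,192) and the onion at (317,193). The tray is at (447,229), slightly turned. The tongs run from jaws at (282,268) to ring at (388,285), with blue look-alikes close below the sleeves at (271,314) and (308,318). The scene view agrees. Next I'll measure them precisely.

```bash
cat > meas.py <<'E'
from h import *
def rect(cal,mask,z):
    m=cv2.morphologyEx(mask.astype(np.uint8),cv2.MORPH_OPEN,np.ones((3,3)))
    n,l,st,_=cv2.connectedComponentsWithStats(m);k=1+np.argmax(st[1:,4]);m=(l==k).astype(np.uint8)
    c=max(cv2.findContours(m,0,2)[0],key=cv2.contourArea)[:,0].astype(float)
    P=pix2plane(cal,c,z)[:,:2]
    (cx,cy),(w,h),a=cv2.minAreaRect((P*1000).astype(np.float32))
    return np.round([cx,cy,w,h,a],1)
def tongs(cal,im,z=0.025):
    hsv=cv2.cvtColor(im,cv2.COLOR_BGR2HSV)
    m=cv2.inRange(hsv,(75,90,30),(98,255,255))
    n,l,st,ce=cv2.connectedComponentsWithStats(m);ks=[k for k in range(1,n) if st[k,4]>40]
    out=[]
    for k in ks:
        v,u=np.where(l==k);P=pix2plane(cal,np.c_[u,v],z)[:,:2];c=P.mean(0)
        w,V=np.linalg.eigh(np.cov((P-c).T));d=V[:,1];d=d if d[1]>0 else -d
        out.append((st[k,4],np.round(c,4),np.degrees(np.arctan2(d[1],d[0])),np.ptp((P-c)@d)))
    return out
E
python3 - <<'E'
from meas import *
im=r.snapshot("top");cal=r.get_calibration("top")
for t,z in [("pan",.022),("drip_tray",.02)]:
    for d in r.silhouettes("top",t)[:1]: print(t,d["confidence"],rect(cal,d["pixels"],z))
# color: white tray
roi=np.zeros(im.shape[:2],bool);roi[185:275,400:490]=1
print("tray col",rect(cal,roi&(im.min(2)>150),.02))
roi[:]=0;roi[150:235,235:355]=1
for o in tongs(cal,im): print(o)
print("ring",pix2plane(cal,[388,285],.01))
hsv=cv2.cvtColor(im,cv2.COLOR_BGR2HSV)
for n,lo,hi,z in [("blue",(105,120,40),(130,255,255),.032),("red",(0,150,60),(8,255,255),.036),("orange",(9,180,120),(20,255,255),.032),("purple",(160,60,30),(179,255,200),.035)]:
    m=cv2.inRange(hsv,lo,hi);k,l,st,ce=cv2.connectedComponentsWithStats(m)
    for i in range(1,k):
        if 150<st[i,4]<900:
            p=pix2plane(cal,st[i,:2]+st[i,2:4]/2-.5,z)[0];print(n,st[i],p.round(3))
cv2.imwrite("pics/crop.png",cv2.resize(im[150:340,230:490],None,fx=3,fy=3,interpolation=cv2.INTER_CUBIC))
sc=r.snapshot("scene");cs=r.get_calibration("scene")
for o in tongs(cs,sc): print("scene",o)
E
```

```text
pan 0.86 [621.6 160.9 152.8 238.6   0.7]
drip_tray 0.64 [ 536.1 -206.8  156.1  153.8   81.6]
tray col [ 535.6 -211.8  140.9  148.4   81.8]
(np.int32(110), array([0.4512, 0.0773]), np.float64(76.60077944595781), np.float64(0.08835567996687863))
(np.int32(114), array([0.3957, 0.086 ]), np.float64(86.83526062203751), np.float64(0.08764451114124848))
ring [[ 0.3987669 -0.068886   0.01     ]]
blue [ 76 278  79  25 425] [0.376 0.606 0.032]
blue [259 302  24  23 431] [0.328 0.216 0.032]
blue [296 307  24  23 430] [0.318 0.127 0.032]
red [241 108  20  21 230] [0.805 0.274 0.036]
red [266 110  20  21 243] [0.8   0.212 0.036]
red [261 181  24  23 269] [0.622 0.216 0.036]
red [163 289  31  30 529] [0.347 0.443 0.036]
orange [406 296  25  24 453] [ 0.346 -0.14   0.032]
purple [304 180  27  26 438] [0.622 0.107 0.035]
scene (np.int32(497), array([0.4364, 0.0888]), np.float64(82.24878831170678), np.float64(0.10260145100275472))
scene (np.int32(379), array([0.3842, 0.0968]), np.float64(92.4992483621486), np.float64(0.10571311926700039))
```

View pics/crop.png

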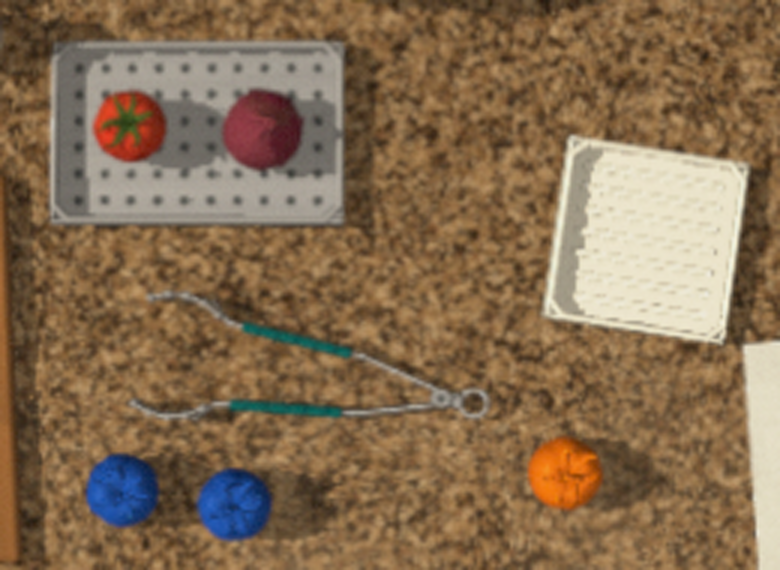

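The crop confirms the red tomato is the left one in the pan, the tongs have open jaws, and the tray is turned about 8°.

- **Pan:** centre (0.622, 0.161), yaw 0.7°
- **Tray:** centre (0.536, -0.209), yaw -8.4°
- **Tongs:** grip (0.4235, 0.082), axis at 81.7°

First I'll move to just short of the tray's near face with the fingers open, so the push has two contact points.

Call:
{"op": "play_rows", "data": {"translation": [[0,0,0],[0,0,0],[0,0,0],[0.021,-0.032,0],[0.021,-0.032,0],[0.021,-0.032,0],[0.021,-0.032,0],[0.021,-0.032,0],[0.021,-0.032,0],[0.021,-0.032,0],[0.021,-0.032,0],[0.021,-0.032,0],[0.021,-0.032,0],[0.021,-0.032,0],[0.021,-0.035,0],[0,0,0]], "delta_rot": [[0,0,5.3],[0,0,5.3],[0,0,5.3],[0,0,0],[0,0,0],[0,0,0],[0,0,0],[0,0,0],[0,0,0],[0,0,0],[0,0,0],[0,0,0],[0,0,0],[0,0,0],[0,0,0],[0,0,0]], "grip": [1,1,1,1,1,1,1,1,1,1,1,1,1,1,1,1], "squeeze": 30}}

```text
clock: 3.1
tool_pos: [0.4279, -0.2057, 0.3029]
eef_rot: [1.0, 0.01, 0.001, -0.001]
contact_force: [0.8, -0.1, 0.4]
opening: 0.995
finger_force: 0.0
```

Call:
{"op": "play_rows", "data": {"translation": [[-0.004,0,0.03],[0,0,0.03],[0,0,0.03],[0,0,0.03],[0,0,0.03],[0,0,0.03],[0,0,0.03],[0,0,0.015],[0,0,0.005],[0,0,0]], "delta_rot": [[0,0,0],[0,0,0],[0,0,0],[0,0,0],[0,0,0],[0,0,0],[0,0,0],[0,0,0],[0,0,0],[0,0,0]], "grip": [1,1,1,1,1,1,1,1,1,1]}}

```text
clock: 4.35
tool_pos: [0.4225, -0.2095, 0.0734]
eef_rot: [1.0, 0.006, 0.0, 0.0]
contact_force: [0.1, 0.2, -0.8]
opening: 0.995
finger_force: 0.0
```

Call:
{"op": "play_rows", "data": {"translation": [[0.01,0,0],[0.01,0,0],[0.01,0,0],[0.01,0,0],[0.01,0,0],[0.01,0,0],[0.01,0,0],[0.01,0,0],[0.01,0,0],[0.01,0,0],[0.01,0,0],[0.004,0,0],[0,0,0],[0,0,0]], "delta_rot": [[0,0,0],[0,0,0],[0,0,0],[0,0,0],[0,0,0],[0,0,0],[0,0,0],[0,0,0],[0,0,0],[0,0,0],[0,0,0],[0,0,0],[0,0,0],[0,0,0]], "grip": [1,1,1,1,1,1,1,1,1,1,1,1,1,1]}}

```text
clock: 6.1
tool_pos: [0.5366, -0.2078, 0.073]
eef_rot: [1.0, 0.006, 0.0, -0.0]
contact_force: [0.3, 0.6, 0.5]
opening: 0.999
finger_force: 0.0
```

```bash
cat > tray.py <<'E'
from meas import *
im=r.snapshot("top");cal=r.get_calibration("top")
print("tray",[(round(d["confidence"],2),rect(cal,d["pixels"],.02)) for d in r.silhouettes("top","drip_tray")[:2]])
s=r.get_state();print(s["clock"],s["tool_pos"],R.from_quat(s["eef_rot"]).as_matrix()[:2,0],s["contact_force"])
E
python3 tray.py; python3 -c "
from h import *
cv2.imwrite('pics/t1.png',r.snapshot('top')[130:340,230:510])"
```

```text
tray [(0.76, array([ 632.4, -194.8,  126.4,  154.8,    1. ]))]
6.2 [ 0.5363304  -0.20779952  0.07302602] [0.99992575 0.01218426] [ 0.10728734 -0.50503628  1.40274141]
```

View pics/t1.png

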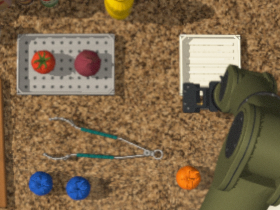

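The tray is now square (1°), with centre about (0.621, -0.195). Next I go round to its right side.

Call:
{"op": "play_rows", "data": {"translation": [[-0.015,0,0],[0,0,-0.04],[0,0,-0.05],[0.02,0.022,-0.01],[0.02,0.02,0],[0.02,0.02,0],[0.02,0.02,0],[0.02,0.02,0],[0,0,0],[0,0,0],[0,0,0],[0,0,0],[0,0,0],[0,0,0],[0,0,0],[0,0,0],[0,0,0],[0,0,0]], "delta_rot": [[0,0,0],[0,0,0],[0,0,0],[0,0,0],[0,0,0],[0,0,0],[0,0,0],[0,0,0],[0,0,-10],[0,0,-10],[0,0,-10],[0,0,-10],[0,0,-10],[0,0,-10],[0,0,-10],[0,0,-10],[0,0,-9.3],[0,0,0]], "grip": [1,1,1,1,1,1,1,1,1,1,1,1,1,1,1,1,1,1]}}

```text
clock: 8.5
tool_pos: [0.6222, -0.3089, 0.1726]
eef_rot: [0.708, 0.706, -0.0, -0.001]
contact_force: [-0.2, -0.2, 0.4]
opening: 1.0
finger_force: 0.0
```

```bash
python3 tray.py
```

```text
tray [(0.93, array([ 6.215e+02, -1.941e+02,  1.496e+02,  1.522e+02,  2.000e-01])), (0.75, array([6.207e+02, 1.623e+02, 1.509e+02, 2.414e+02, 6.000e-01]))]
8.6 [ 0.62236782 -0.30879976  0.17274432] [0.00299446 0.99999546] [-1.01809867  0.49375838  0.31553034]
```

Call:
{"op": "play_rows", "data": {"translation": [[0,0,0.03],[0,0,0.03],[0,0,0.025],[0,0,0.012],[0,0,0.003],[0.01,0,0],[0.015,0,0],[0.015,0,0],[0.015,0,0],[0.015,0,0],[0.015,0,0],[0.015,0,0],[0.015,0,0],[0.015,0,0],[0.015,0,0],[0.015,0,0],[0.015,0,0],[0.01,0,0],[0.003,0,0],[0,0,0]], "delta_rot": [[0,0,0],[0,0,0],[0,0,0],[0,0,0],[0,0,0],[0,0,0],[0,0,0],[0,0,0],[0,0,0],[0,0,0],[0,0,0],[0,0,0],[0,0,0],[0,0,0],[0,0,0],[0,0,0],[0,0,0],[0,0,0],[0,0,0],[0,0,0]], "grip": [1,1,1,1,1,1,1,1,1,1,1,1,1,1,1,1,1,1,1,1]}}

```text
clock: 11.1
tool_pos: [0.6223, -0.12, 0.0727]
eef_rot: [0.707, 0.707, 0.0, -0.001]
contact_force: [0.4, -0.4, 0.1]
opening: 1.001
finger_force: 0.0
```

```bash
python3 tray.py
```

```text
tray [(0.83, array([ 6.228e+02, -2.970e+01,  1.506e+02,  1.378e+02,  6.000e-01]))]
11.2 [ 0.62231283 -0.12050581  0.07269796] [2.85701593e-04 9.99999413e-01] [-0.57226901 -0.06814552 -0.0075083 ]
```

Call:
{"op": "play_rows", "data": {"translation": [[0.002,0,0],[0.002,0,0],[0.002,0,0],[0,0,0]], "delta_rot": [[0,0,0],[0,0,0],[0,0,0],[0,0,0]], "grip": [1,1,1,1]}}

```text
clock: 11.7
tool_pos: [0.6223, -0.119, 0.0728]
eef_rot: [0.708, 0.707, -0.002, 0.002]
contact_force: [1.2, -8.2, -1.0]
opening: 1.001
finger_force: 3.9
```

The tray is against the pan: it is blocked at about 8 N. Now I back off, rise, and go above the tongs.

Call:
{"op": "play_rows", "data": {"translation": [[-0.008,0,0],[-0.012,0,0],[0,0,-0.04],[0,0,-0.05],[0,0,-0.05],[0.02,-0.02,-0.04],[0.022,-0.02,0],[0.022,-0.02,0],[0.022,-0.02,0],[0.022,-0.02,0],[0.022,-0.02,0],[0.022,-0.02,0],[0.022,-0.02,0],[0.022,-0.02,0],[0.022,-0.019,0],[0,0,0],[0,0,0]], "delta_rot": [[0,0,0],[0,0,0],[0,0,0],[0,0,0],[0,0,0],[0,0,0],[0,0,0],[0,0,0],[0,0,0],[0,0,0],[0,0,0],[0,0,0],[0,0,0],[0,0,0],[0,0,4],[0,0,4.3],[0,0,0]], "grip": [1,1,1,1,1,1,1,1,1,1,1,1,1,1,1,1,1]}}

```text
clock: 13.82
tool_pos: [0.4236, 0.0835, 0.2533]
eef_rot: [0.756, 0.655, 0.0, -0.0]
contact_force: [-0.2, -0.6, 0.9]
opening: 1.006
finger_force: 0.0
```

```bash
python3 tray.py; python3 - <<'E'
from meas import *
s=r.get_state();cal=r.get_calibration("wrist");im=r.snapshot("wrist")
cv2.imwrite("pics/w1.png",im)
for o in tongs(cal,im,.02): print(o)
im=r.snapshot("top");cal=r.get_calibration("top")
for o in tongs(cal,im): print("top",o)
E
```

```text
tray [(0.74, array([ 6.228e+02, -3.470e+01,  1.506e+02,  1.479e+02,  6.000e-01]))]
13.925 [0.42382244 0.08308108 0.25318179] [0.14347701 0.98965355] [-0.13546191  0.25384075  0.03147586]
(np.int32(928), array([0.3961, 0.0883]), np.float64(86.67596972712947), np.float64(0.09240986176118568))
(np.int32(939), array([0.4514, 0.0804]), np.float64(76.77420786986643), np.float64(0.09169300324713481))
```

View pics/w1.png

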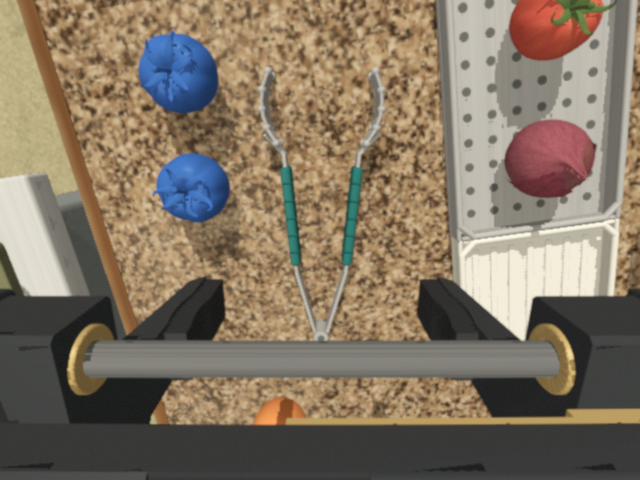

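The wrist view shows the tongs centred between the fingers, with sleeves at (291,215) and (351,215). The tray sits flush with the pan at (540,225). Now descend and squeeze to about 56 mm.

Call:
{"op": "play_rows", "data": {"translation": [[0,0,0.03],[0,0,0.03],[0,0,0.03],[0,0,0.03],[0,0,0.03],[0,0,0.02],[0,0,0.01],[0,0,0.005],[0,0,0]], "delta_rot": [[0,0,0],[0,0,0],[0,0,0],[0,0,0],[0,0,0],[0,0,0],[0,0,0],[0,0,0],[0,0,0]], "grip": [1,1,1,1,1,1,1,1,1]}}

```text
clock: 15.15
tool_pos: [0.4278, 0.0817, 0.0937]
eef_rot: [0.756, 0.654, -0.003, 0.002]
contact_force: [0.3, -0.3, 0.3]
opening: 0.997
finger_force: 0.0
```

Call:
{"op": "play_rows", "data": {"translation": [[0,0,0],[0,0,0],[0,0,0],[0,0,0],[0,0,0],[0,0,0],[0,0,0]], "delta_rot": [[0,0,0],[0,0,0],[0,0,0],[0,0,0],[0,0,0],[0,0,0],[0,0,0]], "grip": [0.6,0.5,0.4,0.3,0.28,0.28,0.28], "squeeze": 30}}

```text
clock: 16.02
tool_pos: [0.4277, 0.0819, 0.0942]
eef_rot: [0.756, 0.654, -0.003, 0.002]
contact_force: [-0.0, 1.0, 0.5]
opening: 0.638
finger_force: 0.0
```

```bash
python3 -c "
from h import *
s=r.get_state();print(s['q'].round(3),s['tool_pos'],s['eef_rot'],s['contact_force'],s['joint_torque'].round(1))"
```

```text
[-0.241  0.889 -0.093  2.261  1.593  0.079 -2.038] [0.4276519  0.0819015  0.09417263] [ 0.75644864  0.65404105 -0.00324058  0.00229388] [-0.00238473  1.0030729   0.51301681] [ -0.  -45.6   0.4   0.1   0.   -0.    0. ]
```

The wrist joint q6 is near its lower limit: the tongs lie a little inside the vertical-tool reach at this height. I'll rise, tilt the fingers about 5° toward the base, grasp lightly, slide the tongs outward a few cm, then regrasp upright.

Call:
{"op": "play_rows", "data": {"translation": [[0,0,-0.02],[0,0,-0.03],[0,0,-0.03],[0,0,-0.02],[0,0,0]], "delta_rot": [[0,0,0],[0,0,0],[0,0,0],[2.5,0,0],[2.5,0,0]], "grip": [0.28,0.28,1,1,1]}}

```text
clock: 16.65
tool_pos: [0.4293, 0.0825, 0.1909]
eef_rot: [0.756, 0.653, -0.029, -0.029]
contact_force: [0.4, 0.4, -0.4]
opening: 0.957
finger_force: 0.0
```

```bash
cat > st.py <<'E'
from h import *
s=r.get_state();M=R.from_quat(s['eef_rot']).as_matrix();p=s['tool_pos']
print(s['q'].round(3),p.round(4),'yaw',np.degrees(np.arctan2(M[1,0],M[0,0])).round(2),'z',M[:,2].round(3),'grasp',(p+.055*M[:,2]).round(4),'tip',(p+.064*M[:,2]).round(4),s['contact_force'].round(1),s['opening'],s['clock'])
E
python3 st.py
```

```text
[ 0.109  0.749 -0.629  2.146  0.756  0.563 -1.231] [0.4293 0.0825 0.1909] yaw 81.63 z [-0.082  0.006 -0.997] grasp [0.4247 0.0829 0.1361] tip [0.424  0.0829 0.1271] [ 0.4  0.4 -0.4] 0.9565892068659451 16.65
```

Call:
{"op": "play_rows", "data": {"translation": [[0,0,0.02],[0,0,0.02],[0,0,0.02],[0,0,0.02],[0,0,0.015],[0,0,0.015],[0,0,0.007],[0,0,0]], "delta_rot": [[0,0,0],[0,0,0],[0,0,0],[0,0,0],[0,0,0],[0,0,0],[0,0,0],[0,0,0]], "grip": [1,1,1,1,1,1,1,1]}}

```text
clock: 17.65
tool_pos: [0.4189, 0.0831, 0.0724]
eef_rot: [0.756, 0.653, -0.031, -0.029]
contact_force: [-0.6, -0.3, 0.8]
opening: 1.002
finger_force: 0.0
```

```bash
python3 st.py
```

```text
[-0.148  0.944 -0.226  2.221  1.149  0.17  -1.584] [0.4189 0.0831 0.0724] yaw 81.7 z [-0.084  0.004 -0.996] grasp [0.4143 0.0833 0.0176] tip [0.4135 0.0834 0.0087] [-0.6 -0.3  0.8] 1.0021201516057958 17.65
```

Call:
{"op": "play_rows", "data": {"translation": [[0,0.005,-0.001],[0,0.005,-0.0],[0,0,0],[0,0,0],[0,0,0],[0,0,0],[0,0,0],[0,0,0],[0,0,0],[0,0,0]], "delta_rot": [[0,0,0],[0,0,0],[0,0,0],[0,0,0],[0,0,0],[0,0,0],[0,0,0],[0,0,0],[0,0,0],[0,0,0]], "grip": [1,1,1,0.6,0.5,0.4,0.3,0.28,0.28,0.28]}}

```text
clock: 18.9
tool_pos: [0.4284, 0.0824, 0.0733]
eef_rot: [0.756, 0.654, -0.03, -0.03]
contact_force: [-2.1, 0.9, 5.8]
opening: 0.64
finger_force: 9.2
```

```bash
python3 st.py
```

```text
[-0.101  0.947 -0.288  2.192  1.108  0.229 -1.532] [0.4284 0.0824 0.0733] yaw 81.76 z [-0.084  0.006 -0.996] grasp [0.4238 0.0827 0.0185] tip [0.4231 0.0828 0.0096] [-2.1  0.9  5.8] 0.6404614419901864 18.9
```

Call:
{"op": "play_rows", "data": {"translation": [[0,0.007,-0.001],[0,0.007,-0.001],[0,0.007,-0.001],[0,0.007,-0.0005],[0,0.007,-0.0005],[0,0.007,-0.0005],[0,0,0]], "delta_rot": [[0,0,0],[0,0,0],[0,0,0],[0,0,0],[0,0,0],[0,0,0],[0,0,0]], "grip": [0.28,0.28,0.28,0.28,0.28,0.28,0.28]}}

```text
clock: 19.77
tool_pos: [0.4715, 0.0754, 0.0739]
eef_rot: [0.756, 0.653, -0.03, -0.029]
contact_force: [-1.0, 0.2, -1.3]
opening: 0.64
finger_force: 7.3
```

Call:
{"op": "play_rows", "data": {"translation": [[0,0,0],[0,0,0],[0,0,0],[0,0,-0.02],[0,0,-0.02],[0,0,-0.03],[0,0,-0.03],[0,0,-0.02],[0,0,0]], "delta_rot": [[0,0,0],[0,0,0],[0,0,0],[0,0,0],[0,0,0],[-2.5,0,0],[-2.4,0,0],[0,0,0],[0,0,0]], "grip": [0.5,0.7,1,1,1,1,1,1,1]}}

```text
clock: 20.9
tool_pos: [0.4784, 0.0757, 0.1948]
eef_rot: [0.757, 0.654, -0.001, 0.004]
contact_force: [-0.3, 0.7, -0.0]
opening: 0.994
finger_force: 0.0
```

```bash
python3 st.py; python3 tray.py; python3 - <<'E'
from meas import *
cal=r.get_calibration("wrist");im=r.snapshot("wrist")
cv2.imwrite("pics/w2.png",im)
for o in tongs(cal,im,.02): print(o)
E
```

```text
[ 0.109  0.751 -0.597  2.071  0.815  0.568 -1.228] [0.4784 0.0757 0.1948] yaw 81.65 z [ 0.004 -0.007 -1.   ] grasp [0.4786 0.0753 0.1398] tip [0.4786 0.0753 0.1308] [-0.3  0.7 -0. ] 0.993667675012368 20.9
tray [(0.76, array([ 6.228e+02, -3.470e+01,  1.506e+02,  1.479e+02,  6.000e-01]))]
21.0 [0.47770431 0.07518652 0.19328624] [0.14534468 0.98934979] [ 0.00547408 -0.5441428   0.64202007]
(np.int32(1614), array([0.4386, 0.083 ]), np.float64(86.13729034099464), np.float64(0.09334256254609004))
(np.int32(1396), array([0.4936, 0.074 ]), np.float64(76.66887029232262), np.float64(0.09278039348748289))
```

View pics/w2.png

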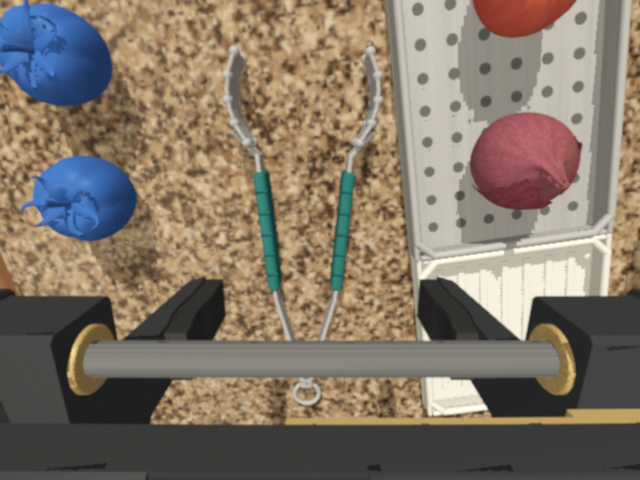

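The wrist view shows the tongs moved outward with jaws still open and clear of the pan, and the tray flush. The tongs' midpoint is now (0.466, 0.0785). I'll do the upright regrasp.

Call:
{"op": "play_rows", "data": {"translation": [[0.002,-0.006,0.02],[0,-0.006,0.025],[0,0,0.025],[0,0,0.02],[0,0,0.02],[0,0,0.01],[0,0,0.005],[0,0,0]], "delta_rot": [[0,0,0],[0,0,0],[0,0,0],[0,0,0],[0,0,0],[0,0,0],[0,0,0],[0,0,0]], "grip": [1,1,1,1,1,1,1,1]}}

```text
clock: 22.05
tool_pos: [0.4661, 0.0782, 0.0681]
eef_rot: [0.756, 0.654, -0.003, 0.003]
contact_force: [0.8, -0.5, -0.2]
opening: 1.002
finger_force: 0.0
```

```bash
python3 st.py
```

```text
[-0.156  0.95  -0.182  2.15   1.257  0.164 -1.662] [0.4661 0.0782 0.0681] yaw 81.69 z [ 0.    -0.008 -1.   ] grasp [0.4661 0.0777 0.0131] tip [0.4661 0.0777 0.0041] [ 0.8 -0.5 -0.2] 1.00221011999145 22.05
```

Call:
{"op": "play_rows", "data": {"translation": [[0,0,0],[0,0,0],[0,0,0],[0,0,0],[0,0,0],[0,0,0],[0,0,-0.01],[0,0,-0.02],[0,0,-0.03],[0,0,-0.03],[0,0,-0.025],[0,0,0],[0,0,0]], "delta_rot": [[0,0,0],[0,0,0],[0,0,0],[0,0,0],[0,0,0],[0,0,0],[0,0,0],[0,0,0],[0,0,0],[0,0,0],[0,0,0],[0,0,0],[0,0,0]], "grip": [0.6,0.5,0.4,0.3,0.26,0.26,0.26,0.26,0.26,0.26,0.26,0.26,0.26]}}

```text
clock: 23.68
tool_pos: [0.4658, 0.0785, 0.1828]
eef_rot: [0.757, 0.654, -0.003, 0.003]
contact_force: [0.0, 0.1, -0.9]
opening: 0.629
finger_force: 7.2
```

```bash
python3 st.py; python3 - <<'E'
from meas import *
cal=r.get_calibration("wrist");im=r.snapshot("wrist")
cv2.imwrite("pics/w3.png",im)
for o in tongs(cal,im,.14): print(o)
E
```

```text
[ 0.077  0.76  -0.564  2.11   0.858  0.52  -1.287] [0.4658 0.0785 0.1828] yaw 81.64 z [ 0.    -0.009 -1.   ] grasp [0.4658 0.078  0.1278] tip [0.4658 0.0779 0.1188] [ 0.   0.1 -0.9] 0.6292533851525948 23.675
(np.int32(3737), array([0.4466, 0.1009]), np.float64(82.9838955132272), np.float64(0.05606006973560148))
(np.int32(3730), array([0.4902, 0.0944]), np.float64(79.53979610850841), np.float64(0.05613557434329125))
(np.int32(705), array([0.4401, 0.0463]), np.float64(79.6507547958386), np.float64(0.017750778153244485))
(np.int32(741), array([0.4802, 0.0404]), np.float64(84.50674018231355), np.float64(0.01787230542694069))
```

View pics/w3.png

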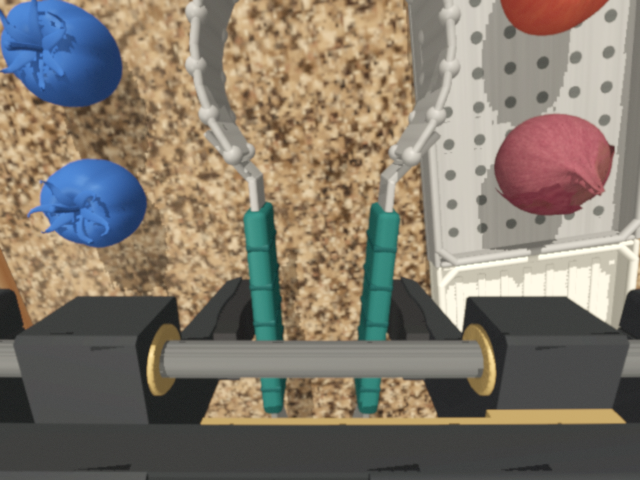

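The tongs are held and lifted with jaws open. I'll quickly check the grip's offset along the tongs from the sleeve front ends at (321,208).

```bash
python3 - <<'E'
from h import *
c=r.get_calibration("wrist");s=r.get_state();M=R.from_quat(s['eef_rot']).as_matrix()
for uv in ([259,207],[384,208],[231,156],[407,156]):
    p=pix2plane(c,uv,.1395)[0];print(((p-s['tool_pos'])@M).round(4))
E
```

```text
[ 0.0461 -0.0227  0.0427]
[0.0457 0.0227 0.0427]
[ 0.0642 -0.0316  0.0425]
[0.0642 0.0298 0.0426]
```

Call:
{"op": "play_rows", "data": {"translation": [[0,0,0],[0,0,0],[0,0,0],[0,0,0],[0,0,0],[0,0,0],[0,0,0],[0,0,0],[0,0,0],[0,0,0],[0,0,0],[0,0,0]], "delta_rot": [[0,0,7],[0,0,7],[0,0,7],[0,0,7],[0,0,7],[0,0,7],[0,0,8],[0,0,8],[0,0,8],[0,0,8],[0,0,7.5],[0,0,0]], "grip": [0.26,0.26,0.26,0.26,0.26,0.26,0.26,0.26,0.26,0.26,0.26,0.26]}}

```text
clock: 25.22
tool_pos: [0.4658, 0.0791, 0.1828]
eef_rot: [1.0, 0.002, -0.0, 0.005]
contact_force: [-0.5, -0.3, -1.2]
opening: 0.63
finger_force: 7.2
```

```bash
python3 st.py
```

```text
[-0.149  0.713 -0.195  2.121  0.41   0.347 -2.251] [0.4658 0.0791 0.1828] yaw 0.27 z [-0.    -0.009 -1.   ] grasp [0.4658 0.0786 0.1278] tip [0.4658 0.0785 0.1188] [-0.5 -0.3 -1.2] 0.630320872355822 25.225
```

Call:
{"op": "play_rows", "data": {"translation": [[0.009,-0.02,0],[0.009,-0.02,0],[0.009,-0.02,0],[0.009,-0.02,0],[0.009,-0.02,0],[0.009,-0.02,0],[0.007,-0.017,0],[0,0,0],[0,0,0]], "delta_rot": [[0,0,0],[0,0,0],[0,0,0],[0,0,0],[0,0,0],[0,0,0],[0,0,0],[0,0,0],[0,0,0]], "grip": [0.26,0.26,0.26,0.26,0.26,0.26,0.26,0.26,0.26]}}

```text
clock: 26.35
tool_pos: [0.5265, 0.216, 0.1824]
eef_rot: [1.0, 0.002, 0.0, 0.004]
contact_force: [0.9, -0.4, -1.2]
opening: 0.634
finger_force: 7.2
```

```bash
python3 st.py;  python3 - <<'E'
from meas import *
im=r.snapshot("wrist");cv2.imwrite("pics/w4.png",im);c=r.get_calibration("wrist");s=r.get_state()
hsv=cv2.cvtColor(im,cv2.COLOR_BGR2HSV);m=cv2.inRange(hsv,(0,150,60),(8,255,255))|cv2.inRange(hsv,(175,150,60),(179,255,255))
k,l,st,ce=cv2.connectedComponentsWithStats(m);i=1+np.argmax(st[1:,4]);b=st[i];print(b,ce[i])
for z in (.036,.05): print(pix2plane(c,[b[0]+b[2]/2,b[1]+b[3]/2],z))
print([(d["confidence"],d["point"]) for d in r.look_for("wrist","tomato")][:2])
E
```

```text
[-0.342  0.792 -0.226  1.835  0.323  0.555 -2.347] [0.5265 0.216  0.1824] yaw 0.2 z [ 0.001 -0.009 -1.   ] grasp [0.5266 0.2155 0.1274] tip [0.5266 0.2154 0.1184] [ 0.9 -0.4 -1.2] 0.6336146100538498 26.35
[ 274   40   95  101 4938] [321.52045362  91.74625354]
[[0.62385999 0.21456788 0.036     ]]
[[0.62221198 0.21469076 0.05      ]]
[(0.82, [0.6209, 0.2173, 0.054])]
```

View pics/w4.png

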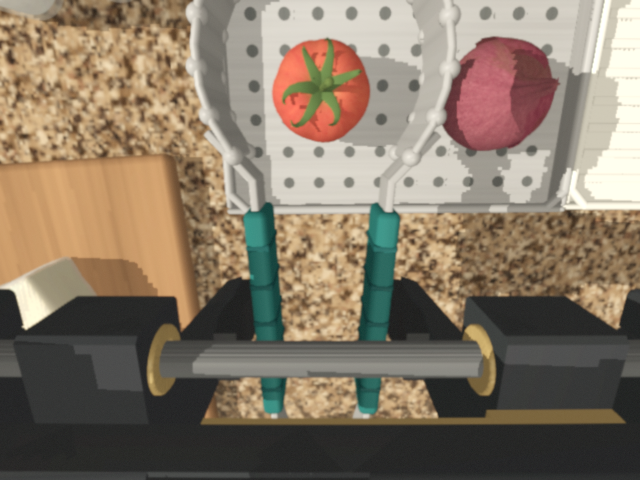

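The wrist view shows the tomato centred between the open jaws at (322,91), with the onion clear of the right jaw. Descend until the tongs' underside is at about 27 mm, above the 22 mm pan wall.

Call:
{"op": "play_rows", "data": {"translation": [[0,0,0.015],[0,0,0.015],[0,0,0.015],[0,0,0.015],[0,0,0.012],[0,0,0.01],[0,0,0.0055],[0,0,0],[0,0,0]], "delta_rot": [[0,0,0],[0,0,0],[0,0,0],[0,0,0],[0,0,0],[0,0,0],[0,0,0],[0,0,0],[0,0,0]], "grip": [0.26,0.26,0.26,0.26,0.26,0.26,0.26,0.26,0.26]}}

```text
clock: 27.58
tool_pos: [0.5273, 0.2157, 0.0955]
eef_rot: [1.0, 0.001, 0.001, 0.004]
contact_force: [-0.5, -0.5, -1.1]
opening: 0.632
finger_force: 7.2
```

```bash
python3 st.py
```

```text
[-0.381  0.934 -0.157  1.862  0.372  0.377 -2.391] [0.5273 0.2157 0.0955] yaw 0.15 z [ 0.002 -0.007 -1.   ] grasp [0.5274 0.2153 0.0405] tip [0.5275 0.2152 0.0315] [-0.5 -0.5 -1.1] 0.631764971339909 27.575
```

Now close with 30 N.

Call:
{"op": "play_rows", "data": {"translation": [[0,0,0],[0,0,0],[0,0,0],[0,0,0],[0,0,0],[0,0,0],[0,0,0],[0,0,0],[0,0,0],[0,0,0],[0,0,0]], "delta_rot": [[0,0,0],[0,0,0],[0,0,0],[0,0,0],[0,0,0],[0,0,0],[0,0,0],[0,0,0],[0,0,0],[0,0,0],[0,0,0]], "grip": [0.2,0.15,0.1,0.05,0,-0.05,-0.2,-0.4,-0.6,-0.6,-0.6], "squeeze": 30}}

```text
clock: 28.95
tool_pos: [0.5271, 0.2156, 0.0952]
eef_rot: [1.0, 0.001, 0.001, 0.004]
contact_force: [-0.4, 0.7, -1.5]
opening: 0.493
finger_force: 30.0
```

Stopped at 43.4 mm, which matches being closed on the tomato. Lift.

Call:
{"op": "play_rows", "data": {"translation": [[0,0,-0.005],[0,0,-0.008],[0,0,-0.012],[0,0,-0.015],[0,0,-0.015],[0,0,-0.015],[0,0,-0.015],[0,0,-0.015],[0,0,-0.015],[0,0,0],[0,0,0],[0,0,0]], "delta_rot": [[0,0,0],[0,0,0],[0,0,0],[0,0,0],[0,0,0],[0,0,0],[0,0,0],[0,0,0],[0,0,0],[0,0,0],[0,0,0],[0,0,0]], "grip": [-0.6,-0.6,-0.6,-0.6,-0.6,-0.6,-0.6,-0.6,-0.6,-0.6,-0.6,-0.6]}}

```text
clock: 30.45
tool_pos: [0.5265, 0.2163, 0.2095]
eef_rot: [1.0, 0.001, 0.0, 0.004]
contact_force: [0.1, 0.6, -1.5]
opening: 0.494
finger_force: 30.0
```

```bash
python3 st.py;  python3 - <<'E'
from meas import *
im=r.snapshot("wrist");a=r.snapshot("scene")[180:300,170:430]
cv2.imwrite("pics/w5.png",np.hstack([im[:,100:500],cv2.resize(a,(400,185))] if 0 else [cv2.resize(im,(480,360)),cv2.copyMakeBorder(cv2.resize(a,(320,148)),0,212,0,0,0)]))
E
```

```text
[-0.329  0.751 -0.247  1.818  0.307  0.615 -2.333] [0.5265 0.2163 0.2095] yaw 0.16 z [ 0.    -0.008 -1.   ] grasp [0.5265 0.2158 0.1546] tip [0.5265 0.2157 0.1456] [ 0.1  0.6 -1.5] 0.4938435291568131 30.45
```

View pics/w5.png

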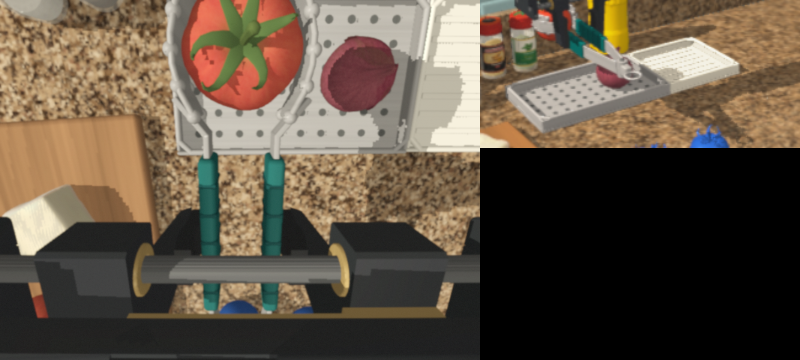

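The tomato is held in the jaws, clear of the pan with the underside at about 0.118 m. Move it over the tray.

Call:
{"op": "play_rows", "data": {"translation": [[0,0.005,0],[0,0.01,0],[0,0.015,0],[0,0.02,0],[0,0.02,0],[0,0.02,0],[0,0.02,0],[0,0.02,0],[0,0.02,0],[0,0.02,0],[0,0.02,0],[0.001,0.02,0],[0,0.018,0],[0,0.013,0],[0,0.007,0],[0,0.003,0],[0,0,0.008],[0,0,0.008],[0,0,0],[0,0,0]], "delta_rot": [[0,0,0],[0,0,0],[0,0,0],[0,0,0],[0,0,0],[0,0,0],[0,0,0],[0,0,0],[0,0,0],[0,0,0],[0,0,0],[0,0,0],[0,0,0],[0,0,0],[0,0,0],[0,0,0],[0,0,0],[0,0,0],[0,0,0],[0,0,0]], "grip": [-0.6,-0.6,-0.6,-0.6,-0.6,-0.6,-0.6,-0.6,-0.6,-0.6,-0.6,-0.6,-0.6,-0.6,-0.6,-0.6,-0.6,-0.6,-0.6,-0.6]}}

```text
clock: 33.05
tool_pos: [0.5286, -0.0343, 0.196]
eef_rot: [1.0, 0.002, 0.001, 0.004]
contact_force: [0.8, 0.8, -1.8]
opening: 0.496
finger_force: 30.0
```

```bash
python3 st.py;  python3 - <<'E'
from meas import *
im=r.snapshot("wrist");cal=r.get_calibration("top");t=r.snapshot("top");print([(d["confidence"],d["point"]) for d in r.look_for("top","tomato")])
for n in ("drip_tray","onion","salt_mill","pepper_mill","mustard"): print(n,[(d["confidence"],d["point"]) for d in r.look_for("top",n)][:1])
print([(d["confidence"],rect(cal,d["pixels"],.02)) for d in r.silhouettes("top","drip_tray")[:1]])
a=r.snapshot("scene")[150:330,170:490]
cv2.imwrite("pics/w6.png",np.hstack([cv2.resize(im,(400,300)),cv2.copyMakeBorder(cv2.resize(a,(400,225)),0,75,0,0,0)]))
E
```

```text
[ 0.141  0.737 -0.276  1.947  0.401  0.51  -1.987] [ 0.5286 -0.0343  0.196 ] yaw 0.19 z [ 0.001 -0.008 -1.   ] grasp [ 0.5287 -0.0347  0.141 ] tip [ 0.5287 -0.0348  0.132 ] [ 0.8  0.8 -1.8] 0.4958438927254706 33.05
[(0.9, [0.6247, -0.0325, 0.155]), (0.72, [0.3286, 0.2138, 0.0468]), (0.67, [0.3195, 0.13, 0.0481])]
drip_tray [(0.74, [0.5006, -0.0144, 0.1496])]
onion [(0.72, [0.6147, 0.1033, 0.0553])]
salt_mill [(0.87, [0.6893, 0.392, 0.0682])]
pepper_mill [(0.71, [0.6946, 0.3379, 0.0752])]
mustard [(0.83, [0.7579, 0.0364, 0.1326])]
[(0.67, array([636.3, -32.2, 123.6, 148. ,   0.7]))]
```

View pics/w6.png

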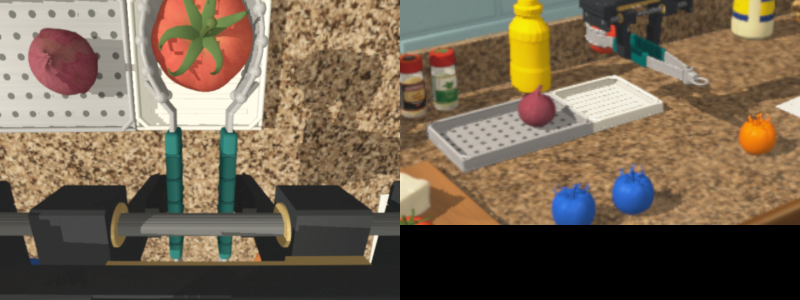

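The tomato is held in the tongs over the middle of the tray, about (0.624, -0.034), with the underside at about 0.104 m. The tray is flush with the pan and the other things are where they were. Handing in.

```bash
python3 -c "
from plant import r
print(r.finish_job())"
```

```text
the job is handed in; nothing more can be done
None
```

I handed the job in at about 33 s. By my last measurements the tray stood flush against the pan, and the tongs held the tomato over the tray's middle with its underside about 10 cm up; the judge gave no verdict.

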